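# Draw a manifold bar out of a half-open carton and hold it over the bench scanner

### The job

Take the aluminium manifold bar out of the half-open carton: it is longer than the gap between the two end flaps, so bring one end up through the gap first and draw the bar out at a slant, leaving the carton where it stands, the two brass fittings in it and everything else on the bench undisturbed. Then hold the bar still and level over the middle of the scanner's glass, label side down, about 10 cm above it, and finish while still holding it there; do not put it down.

Things in the scene. Friction and masses are not known exactly. Their poses are not given: they have to be found in the camera images.
- bar: Aluminium manifold bar, 24 x 24 mm in section, 240 mm long over brass end plugs (21 mm square, last 12 mm), about 0.4 kg. Four brass outlets, 18 mm across, 10 mm high, stand on its top 22 and 65 mm either side of the middle. Origin: centre of the underside, where a white label faces down; x along the bar, z up. Lies flat in the carton; grip its two free long sides through the gap.
- bar_end_a (a point): Centre of the bar's end face at its +x end, 120 mm from the middle, 12 mm above the underside. The bar starts roughly along the carton's length, up to 30 mm off centre lengthways, 12 mm sideways and 6 degrees askew.
- bar_end_b (a point): Centre of the bar's end face at its -x end, 120 mm from the middle, 12 mm above the underside.
- carton: Half-open cardboard carton, loose, 1.8 kg: 358 mm long (x), 178 wide (y), 96 high, walls 4 mm, inside 350 x 170. Origin: centre of its underside, z up. Bar and fittings lie on a flat pad 30 mm above the origin. The long side flaps hang open outside, sloping out to about 35 mm beyond the walls.
- carton_mouth (a point): Centre of the gap between the two end flaps, 96 mm above the carton's underside, level with their top. The end flaps are folded in level, taped down and stiff, 4 mm thick, each reaching 89 mm in from its end; 62 mm of room from pad to flap underside. The gap is 180 mm long (carton x from -90 to +90) and 170 mm wide.
- tee: Brass tee fitting, 52 x 40 x 24 mm, lying on the pad in one corner of the carton, half under an end flap, beside the bar. It stays in the carton.
- elbow: Brass elbow fitting, 38 x 40 x 24 mm, lying on the pad in the opposite corner of the carton, half under the other end flap, beside the bar. It stays in the carton.
- scanner: Bench scanner let into the worktop with its window facing up: a steel plate 152 x 152 mm, 6 mm high, with a black glass window 100 x 100 mm in its middle crossed by a star of red lines. Fixed. Origin: centre of its underside, z up. A fixed closed parcel, 120 mm high, stands 70 mm or more beyond it.
- scanner_glass (a point): Centre of the scanner's glass window, on its top surface (6 mm above the bench).
- tape_dispenser: Red bench tape dispenser, 160 mm long, 100 mm high, with a roll of brown tape. Loose; to be left alone.
- cutter: Orange safety cutter, 130 mm long, 20 mm high, lying on the bench. Loose; to be left alone.
Mind the look-alikes: they are no part of the job. Of the things shaped like the bar, the aluminium one is meant.

How it is judged (in metres and radians):
On the way, in this order (a step that is already met when the one before it is completed fails the run):
1. one end of the bar is up through the gap while the other is still inside the carton (((z of bar_end_a in the frame of carton above 0.102 m and z of bar_end_b in the frame of carton below 0.084 m) or (z of bar_end_b in the frame of carton above 0.102 m and z of bar_end_a in the frame of carton below 0.084 m))), for 0.1 s.
2. the whole bar is above the carton (z of each of bar_end_a, bar_end_b in the frame of carton above 0.115 m), for 0.1 s.
At the end, for the whole second after the job is handed in: The bar is held in the fingers, still, its top face up and level within 11 degrees, its underside 50 to 150 mm above the scanner's glass and its middle within 40 mm of the glass's centre, seen from above; the carton stands upright within 30 mm of where it was, with both brass fittings inside (horizontal distance between bar and scanner_glass below 0.04 m and z of bar in the frame of scanner_glass between 0.05 and 0.15 m and angle between bar's own z axis and vertical below 0.2 rad and contact force between bar and the fingers above 1 N and linear speed of bar below 0.03 m/s and angular speed of bar below 0.2 rad/s and distance of carton from where it was at the start of the episode below 0.03 m and angle between carton's own z axis and vertical below 0.05 rad and x of tee in the frame of carton between -0.175 and 0.175 m and y of tee in the frame of carton between -0.085 and 0.085 m and x of elbow in the frame of carton between -0.175 and 0.175 m and y of elbow in the frame of carton between -0.085 and 0.085 m and z of each of tee, elbow in the frame of carton below 0.085 m); the arm keeps its last pose, push and grip.
It fails at once if the carton is dragged more than 30 mm or tipped (distance of carton from where it was at the start of the episode above 0.03 m or angle between carton's own z axis and vertical above 0.15 rad).
It fails at once if the tape dispenser or the cutter is pushed more than 20 mm (distance of any of tape_dispenser, cutter from where it was at the start of the episode above 0.02 m).
It also fails if it takes over 43 s, if anything falls off the work surface, if the arm or the gripper's body presses on something with over 40 N, if the wrist force passes 120 N, or if a joint passes its speed limit or range.

### The arm

A 6-joint arm with a two-finger parallel gripper is mounted at the origin on the work surface. World frame = base frame: x ahead of the robot, y to its left, z up, the work surface at z = 0. Lengths are in m, angles in degrees, forces in N, time in s.
With the tool pointing down it reaches from about 0.35 to 1 m from the base axis. Payload 7.1 kg.
Tool frame: the origin (TCP) lies midway between the tips of the shut fingers; the grasp point (between the pads) lies 19 mm behind it; z points along the fingers, y is the line along which they close (so a half turn about z gives the same grasp; the last joint's range is limited). The gripper opens to 85 mm and grips with 20 to 120 N. Pads are 22 mm wide; open, the fingers measure 114 mm over their backs; the gripper's body (76 mm by 85 mm) begins 54 mm behind the grasp point. The pads swing forward as they close: fully open they stand 13 mm farther back than shut.
Start: joints at [-67.724, 24.242, 93.386, -0, 62.372, -1.089], TCP at [0.248, -0.574, 0.231] pointing down, gripper open.
Joint ranges: [-172.04, 172.04], [-51.8, 120.97], [4.93, 147.93], [-75.15, 255.16], [6.16, 154.13], [-145.62, 145.62]. Speed limits (degrees/s): [136.94, 136.94, 172.46, 180, 180, 180].

### API

Orientations are given as a 3x3 rotation matrix whose columns are the frame's x, y, z axes.
In Python, from workcell import observe, camera, calibration, hand_in, boxes_of, silhouettes gives the robot as it stands.
- The arm moves only by the tool drive_tool, never from a script. Its argument "targets" is a list of rows, each an object with "delta_rot": the turn, a rotation vector about the tool's x, y, z in degrees, a list of three; "delta_pos": the shift along the tool's x, y, z in mm, a list of three; "fingers": the gripper's target within -1 to 1 (fully open at 1, half-way at 0, shut at -1). A call has 1 to 12 rows; each row shifts and turns the commanded pose from where the row before left it, along the tool's axes as they then stand; what a row does not reach is not made up. A row lasts 1/10 s, in which the tool goes at most 50 mm and 8.59 degrees, less where a joint would pass 70% of its speed; a pose out of reach is approached as far as the arm can. A call with a gripper value outside its range is refused whole. The fingers move at their own pace and stop on an object; the grip force is fixed at half the most. Time passes only in rows, so rows that do not move let the fingers close. It gives the time, the measured TCP pose, the force, the opening and the grip force at its end, in the units of the state.
- observe(): the state, without advancing time (a new reading comes with each control period).
- camera(name): name is "scene" or "top" or "wrist"; returns the picture (384x512x3 uint8, red, green, blue); there is no depth.
- calibration(name): a dict with "intrinsics" (3x3 intrinsics, pixels), "distortion" ([k1, k2, p1, p2, k3] as OpenCV has them; the pictures are not rectified), "eye" and "rotation" of the camera in the world. Camera axes: x right, y down, z forward; pixel columns grow to the right and rows downward; lengths in m; the calibration is good to about 2 mm. A picture is of the moment at which its call begins: read the wrist's pose just before it. calibration takes no time and is no camera call; for the wrist camera it gives the pose at the moment of the call.
- hand_in(): hands the job in; it is judged then, once.
Trained networks look in the newest picture that a camera, given by its name, has taken for a name from the list of things; names that differ only in an ending like _2 or _b are one class to them, and where a whole thing is asked for, a point or a joint stands for the part that bears it (a point fixed in the world has none). Each returns a list of dicts, best first, with "conf" (0 to 1); they miss things now and then, are a little off and sometimes report something else, mostly with a low value. They report only what shows in the picture. A call takes as long as a camera call. They do not tell look-alikes from the thing itself.
- boxes_of(camera, label): "rect" ([left, top, width, height] in pixels, round what is visible of it).
- silhouettes(camera, label): "mask" (384x512 bool, what is visible of it) and "rect" ([left, top, width, height] in pixels, round what is visible of it).
The state is a dict: "clock": time; "joint_positions": joint angles; "qd": joint speeds; "tau": joint torques, N m; "tool_pos": TCP position; "tcp_rot": TCP orientation; "force": force on the tool from outside, world axes, zero at the start; "wrist_torque": the same for the moment, N m; "opening": opening from 0.0 (shut) to 1.0 (fully open); "grasp_force": force on a finger pad.
Only numpy, scipy, OpenCV 4.12 (cv2) and the standard library are available. Lean on these libraries where they do the work, as an engineer would, in place of code of your own. Each camera call takes 0.05 s, during which the arm holds its last target. There are 200 camera calls.

## Working session

There is one attempt and no reset: what is moved stays moved. The work goes in short steps, Python scripts to look and compute and a tool call to move; the robot and the scene stay as the last step left them, time stands still between calls to the robot, and variables do not carry over. Pictures are saved under pics/ and viewed, at most 10 in all, crops included, and the job is handed in when it is done.

Besides the shell and the picture viewer there is one more tool, called after "Call:" as name(argument=value, ...) on one line, values as JSON. drive_tool: Moves the arm, as the interface text tells. Its arguments: {"type":"object","properties":{"targets":{"type":"array","items":{"type":"object","properties":{"delta_rot":{"type":"array","items":{"type":"number"}},"delta_pos":{"type":"array","items":{"type":"number"}},"fingers":{"type":"number"}}}}},"required":["targets"]}

```bash
mkdir -p pics
cat > h.py <<'E'
import numpy as np, cv2
from workcell import *
def save(n,img): cv2.imwrite('pics/'+n,cv2.cvtColor(img,cv2.COLOR_RGB2BGR))
def topt(cal,uv,z):
    K=np.array(cal['intrinsics'],float);d=np.array(cal['distortion'],float)
    p=cv2.undistortPoints(np.array(uv,float).reshape(-1,1,2),K,d).reshape(-1,2)
    r=np.c_[p,np.ones(len(p))]@np.array(cal['rotation']).T; e=np.array(cal['eye'])
    return e+r*((z-e[2])/r[:,2])[:,None]
def proj(cal,P):
    R=np.array(cal['rotation']);e=np.array(cal['eye']);c=(np.array(P,float).reshape(-1,3)-e)@R
    return cv2.projectPoints(c,np.zeros(3),np.zeros(3),np.array(cal['intrinsics'],float),np.array(cal['distortion'],float))[0].reshape(-1,2)
E
python3 - <<'E'
from h import *
for n in('top','scene'):
    im=camera(n);save(n+'0.png',im);c=calibration(n);print(n,np.round(c['eye'],3),np.round(c['rotation'],3).tolist())
    for l in ('bar','carton','tee','elbow','scanner','tape_dispenser','cutter'):
        for b in silhouettes(n,l)[:3]:
            m=b['mask'].astype(np.uint8);r=cv2.minAreaRect(cv2.findNonZero(m))
            print(l,round(b['conf'],2),np.round(b['rect']),np.round(r[0]),np.round(r[1]),round(r[2],1))
a=cv2.imread('pics/top0.png');b=cv2.imread('pics/scene0.png')
cv2.imwrite('pics/both.png',cv2.resize(np.vstack([a]),(800,600)))
E
```

```text
top [ 0.42  -0.013  1.187] [[-0.029, -0.997, 0.07], [-1.0, 0.028, -0.013], [0.011, -0.07, -0.997]]
bar 0.79 [292. 203.  13.  78.] [299. 244.] [ 9. 75.] 3.7
bar 0.55 [187. 155.  20.  61.] [196. 186.] [60.  9.] 78.1
carton 0.97 [156. 124.  90. 125.] [201. 186.] [121.  79.] 82.0
elbow 0.73 [155. 124.  92. 123.] [201. 186.] [121.  79.] 81.9
elbow 0.37 [218. 204.   5.   9.] [223. 209.] [6. 6.] 90.0
scanner 0.71 [322. 151.  48.  52.] [346. 176.] [47. 47.] 90.0
tape_dispenser 0.57 [ 90. 145.  47.  54.] [108. 171.] [52. 27.] 57.8
cutter 0.63 [391. 136.  14.  39.] [399. 154.] [37. 10.] 80.5
scene [1.44  0.04  1.186] [[-0.053, 0.749, -0.661], [0.998, 0.05, -0.024], [0.015, -0.661, -0.75]]
bar 0.57 [ 87. 214.  14.  33.] [ 94. 231.] [10. 30.] 9.5
bar 0.56 [203. 150.  17.  53.] [209. 176.] [10. 54.] 14.7
bar 0.54 [288. 187.  20.  42.] [299. 208.] [43. 11.] 75.4
carton 0.85 [256. 160.  90. 108.] [299. 216.] [111.  83.] 84.5
elbow 0.59 [273. 191.  13.  12.] [278. 196.] [11. 12.] 81.9
scanner 0.84 [126. 202.  58.  41.] [153. 222.] [52. 37.] 5.2
scanner 0.74 [294. 191.  18.  36.] [299. 208.] [42. 10.] 76.0
tape_dispenser 0.9 [368. 209.  44.  60.] [394. 237.] [56. 34.] 49.2
tape_dispenser 0.17 [290. 188.  18.  41.] [298. 208.] [43. 12.] 73.8
cutter 0.53 [292. 185.  16.  42.] [299. 207.] [42.  9.] 76.0
cutter 0.51 [ 86. 215.  15.  30.] [ 94. 231.] [10. 30.] 10.3
cutter 0.22 [370. 209.  42.  55.] [393. 237.] [54. 32.] 53.1
```

View pics/both.png

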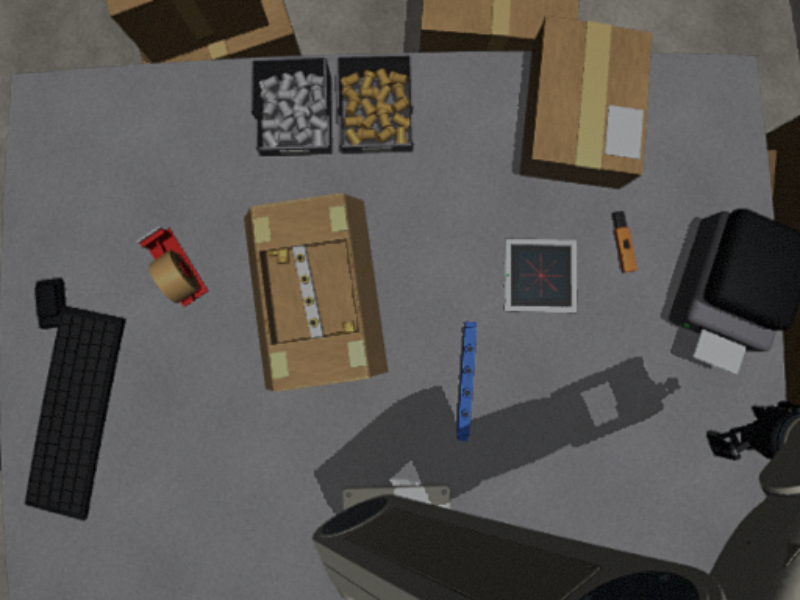

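View pics/scene0.png

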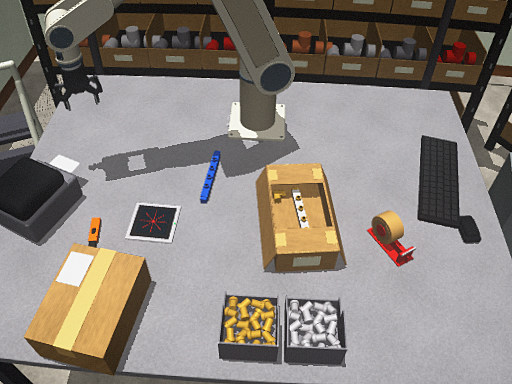

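The top view (800-wide scale) shows two bar-shaped things. The silver-white one with brass outlets lies in the carton at about (308,290), native (196,186). The blue one lies on the bench at (466,380), native (299,244). The aluminium one in the carton is meant. The tee is at (283,256), the elbow at (349,326) and the scanner at (540,276). I'll measure these and confirm with a crop.

Run:
```python
from h import *
c=calibration('top');s=.64
print('gap corners',np.round(topt(c,np.array([[262,250],[350,240],[357,330],[275,343]])*s,.096),3).tolist())
print('carton top corners',np.round(topt(c,np.array([[248,210],[346,195],[365,375],[270,390]])*s,.096),3).tolist())
print('outlets',np.round(topt(c,np.array([[300,258],[304.5,279],[309,301],[313,323]])*s,.099+.005-.04),3).tolist())
print('scanner',np.round(topt(c,np.array([[541,275.5]])*s,.006),3), topt(c,[[346,176]],.006).round(3))
print('tee,elbow',np.round(topt(c,np.array([[283,256],[349,326]])*s,.054),3).tolist())
print(np.round(observe()['tcp_rot'],3).tolist())
w=calibration('wrist');o=observe();R=np.array(o['tcp_rot']);print('cam in tool',np.round(R.T@(np.array(w['eye'])-o['tool_pos']),3),np.round(R.T@w['rotation'],3).tolist(),np.round(w['intrinsics'],0).tolist())
im=cv2.imread('pics/top0.png')[115:260,145:340];cv2.imwrite('pics/crop.png',cv2.resize(im,None,fx=4,fy=4,interpolation=cv2.INTER_CUBIC))
```

```text
gap corners [[0.584, 0.241, 0.096], [0.598, 0.072, 0.096], [0.426, 0.063, 0.096], [0.406, 0.219, 0.096]]
carton top corners [[0.662, 0.268, 0.096], [0.685, 0.078, 0.096], [0.341, 0.05, 0.096], [0.317, 0.23, 0.096]]
outlets [[0.57, 0.174, 0.064], [0.529, 0.166, 0.064], [0.485, 0.157, 0.064], [0.442, 0.15, 0.064]]
scanner [[ 0.528 -0.314  0.006]] [[ 0.529 -0.313  0.006]]
tee,elbow [[0.577, 0.209, 0.054], [0.435, 0.081, 0.054]]
[[0.918, 0.397, -0.0], [0.397, -0.918, 0.0], [-0.0, -0.0, -1.0]]
cam in tool [ 0.066 -0.    -0.142] [[0.001, -0.964, -0.265], [1.0, 0.001, 0.0], [-0.0, -0.265, 0.964]] [[277.0, 0.0, 251.0], [0.0, 277.0, 195.0], [0.0, 0.0, 1.0]]
```

View pics/crop.png

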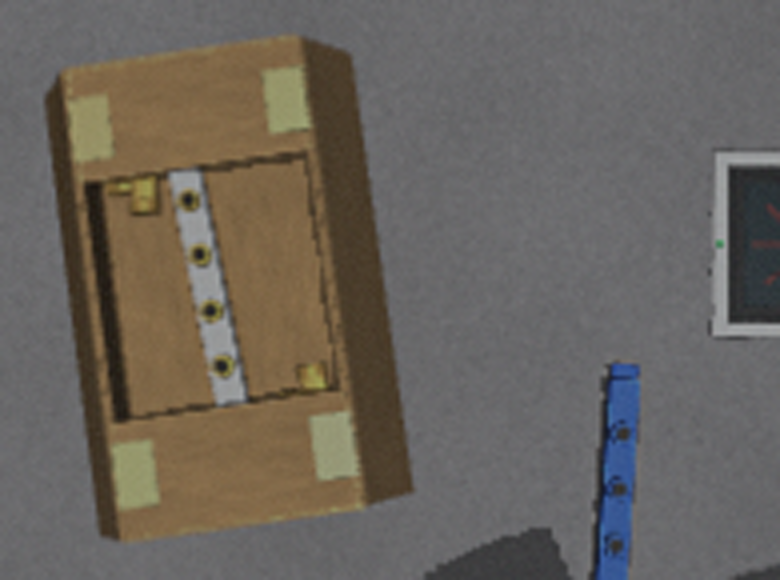

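The crop shows the silver bar with four brass-ringed outlets in the carton at crop x 185–240. It's the aluminium one; the blue bar on the bench at (620,450) is the look-alike. Now I'll move over the carton for a closer look.

Call:
drive_tool(targets=[{"delta_rot": [0,0,6.4],"delta_pos": [0,0,-10]},{"delta_rot": [0,0,6.4],"delta_pos": [0,0,-10]},{"delta_pos": [19,-34,-5]},{"delta_pos": [19,-34,-5]},{"delta_pos": [19,-34,-5]},{"delta_pos": [19,-34,-5]},{"delta_pos": [19,-34,-5]},{"delta_pos": [19,-34,-5]},{"delta_pos": [19,-34,-5]},{"delta_pos": [19,-34,-5]},{"delta_pos": [19,-34,-5]},{"delta_pos": [19,-34,-5]}])

```text
invalid input
```

Call:
drive_tool(targets=[{"delta_pos": [19,-34,0]},{"delta_pos": [19,-34,0]},{"delta_pos": [19,-34,0]},{"delta_pos": [19,-34,0]},{"delta_pos": [19,-34,0]},{"delta_pos": [19,-34,0]},{"delta_pos": [19,-34,0]},{"delta_pos": [19,-34,0]},{"delta_pos": [19,-34,0]},{"delta_pos": [19,-34,0]},{"fingers": 0.3},{"fingers": 0.3}])

```text
invalid input
```

Run:
```python
from h import *
c=calibration('wrist');im=camera('wrist');save('w1.png',im)
o=observe();print(o['clock'],o['tool_pos'],np.round(o['tcp_rot'],3).tolist(),o['opening'],o['joint_positions'])
for l in('bar','tee','elbow'):
    for b in silhouettes('wrist',l)[:2]:
        m=b['mask'].astype(np.uint8);u=cv2.findNonZero(m).reshape(-1,2)
        P=topt(c,u,.054)[:,:2].astype(np.float32);r=cv2.minAreaRect(P)
        print(l,round(b['conf'],2),b['rect'],np.round(r[0],3),np.round(r[1],3),r[2])
```

```text
0.85 [ 0.24788674 -0.57371764  0.23133133] [[0.918, 0.397, 0.0], [0.397, -0.918, -0.0], [0.0, 0.0, -1.0]] 1.0019826828650298 [-6.77232697e+01  2.42402028e+01  9.33872107e+01  6.54426718e-05
  6.23717807e+01 -1.08669865e+00]
```

View pics/w1.png

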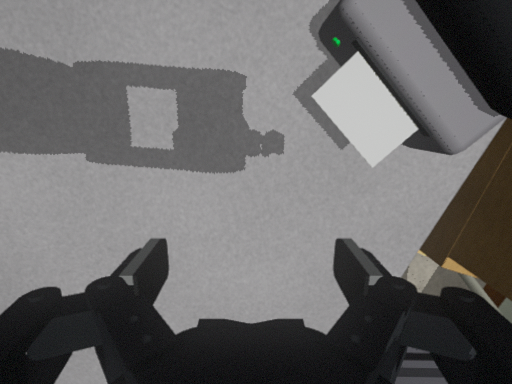

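The moves were refused, so the picture only shows the start pose: gripper fingers at the bottom and the printer at top right. Every row probably needs all three fields.

Call:
drive_tool(targets=[{"delta_rot": [0,0,6.4],"delta_pos": [0,0,-10],"fingers": 1},{"delta_rot": [0,0,6.4],"delta_pos": [0,0,-10],"fingers": 1},{"delta_rot": [0,0,0],"delta_pos": [19,-34,-5],"fingers": 1},{"delta_rot": [0,0,0],"delta_pos": [19,-34,-5],"fingers": 1},{"delta_rot": [0,0,0],"delta_pos": [19,-34,-5],"fingers": 1},{"delta_rot": [0,0,0],"delta_pos": [19,-34,-5],"fingers": 1},{"delta_rot": [0,0,0],"delta_pos": [19,-34,-5],"fingers": 1},{"delta_rot": [0,0,0],"delta_pos": [19,-34,-5],"fingers": 1},{"delta_rot": [0,0,0],"delta_pos": [19,-34,-5],"fingers": 1},{"delta_rot": [0,0,0],"delta_pos": [19,-34,-5],"fingers": 1},{"delta_rot": [0,0,0],"delta_pos": [19,-34,-5],"fingers": 1},{"delta_rot": [0,0,0],"delta_pos": [19,-34,-5],"fingers": 1}])

```text
clock: 2.2
tool_pos: [0.3726, -0.2032, 0.3018]
tcp_rot: [[0.983, 0.183, 0.001], [0.183, -0.983, -0.0], [0.001, 0.0, -1.0]]
force: [0.6, -0.6, -0.5]
opening: 0.999
grasp_force: 0.0
```

Call:
drive_tool(targets=[{"delta_rot": [0,0,0],"delta_pos": [19,-34,0],"fingers": 0.3},{"delta_rot": [0,0,0],"delta_pos": [19,-34,0],"fingers": 0.3},{"delta_rot": [0,0,0],"delta_pos": [19,-34,0],"fingers": 0.3},{"delta_rot": [0,0,0],"delta_pos": [19,-34,0],"fingers": 0.3},{"delta_rot": [0,0,0],"delta_pos": [19,-34,0],"fingers": 0.3},{"delta_rot": [0,0,0],"delta_pos": [19,-34,0],"fingers": 0.3},{"delta_rot": [0,0,0],"delta_pos": [19,-34,0],"fingers": 0.3},{"delta_rot": [0,0,0],"delta_pos": [19,-34,0],"fingers": 0.3},{"delta_rot": [0,0,0],"delta_pos": [10,-34,0],"fingers": 0.3},{"delta_rot": [0,0,0],"delta_pos": [0,-34,0],"fingers": 0.3},{"delta_rot": [0,0,0],"delta_pos": [-10,0,0],"fingers": 0.3},{"delta_rot": [0,0,0],"delta_pos": [0,0,0],"fingers": 0.3}])

```text
clock: 3.4
tool_pos: [0.4582, 0.1578, 0.3011]
tcp_rot: [[0.983, 0.185, -0.001], [0.185, -0.983, -0.001], [-0.001, 0.0, -1.0]]
force: [-0.8, -0.1, 0.7]
opening: 0.647
grasp_force: 0.0
```

Run:
```python
from h import *
c=calibration('wrist');im=camera('wrist');save('w2.png',im)
o=observe();print(o['clock'],o['tool_pos'],np.round(o['tcp_rot'],3).tolist(),o['opening'],o['joint_positions'])
for l in('bar','tee','elbow'):
    for b in silhouettes('wrist',l)[:2]:
        m=b['mask'].astype(np.uint8);u=cv2.findNonZero(m).reshape(-1,2)
        P=topt(c,u,.054)[:,:2].astype(np.float32);r=cv2.minAreaRect(P)
        print(l,round(b['conf'],2),b['rect'],np.round(r[0],3),np.round(r[1],3),r[2])
```

```text
3.45 [0.45888025 0.15725299 0.30130588] [[0.983, 0.184, -0.0], [0.184, -0.983, -0.0], [-0.0, 0.0, -1.0]] 0.6516422615142955 [ 1.75209797e+01  7.52711992e+00  1.06516829e+02 -1.88986389e-02
  6.59714373e+01  9.69127012e+01]
bar 0.63 [395.8, 208.3, 53.1, 73.7] [ 0.39  -0.125] [0.044 0.113] 84.4218978881836
bar 0.62 [239.6, 58.4, 29.6, 150.0] [0.501 0.162] [0.198 0.025] 10.241353988647461
tee 0.8 [205.2, 54.7, 32.2, 30.4] [0.577 0.22 ] [0.031 0.04 ] 5.0771484375
elbow 0.73 [277.8, 183.2, 27.8, 25.2] [0.427 0.093] [0.038 0.037] 10.741938591003418
```

View pics/w2.png

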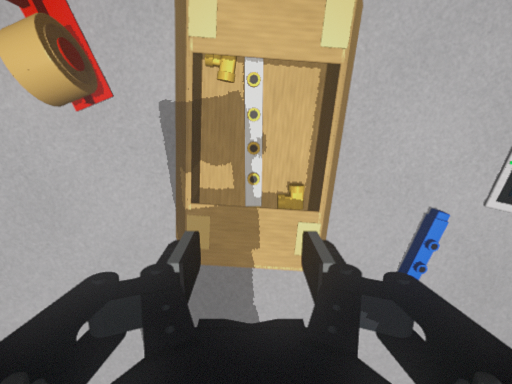

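The wrist view shows the bar in the gap with outlets at (254,79), (254,114), (254,148) and (253,179). The tee is at (222,68), the elbow at (292,196) and the gap edges at rows ~57 and ~208. Next I'll compute the geometry and check a slanted extraction path in the carton's vertical plane.

```bash
cat > plan.py <<'E'
from h import *
def body(g):  # gripped shape in bar frame: bar, outlets, gripper body
    L=[(-120,120,0,24)]+[(s*a-9,s*a+9,0,34) for s in(-1,1) for a in(22,65)]
    return L+[(g-48,g+48,70,200),(g-15,g+15,0,75)]
obst=[(-179,-90,92,96),(90,179,92,96),(-179,-175,0,96),(175,179,0,96),(-179,179,0,29)]
def pts(l,h=1.5):
    x0,x1,z0,z1=l;X,Z=np.meshgrid(np.linspace(x0,x1,int((x1-x0)/h)+2),np.linspace(z0,z1,int((z1-z0)/h)+2));return np.c_[X.ravel(),Z.ravel()]
def clear(g,gx,gz,th,B={}):
    """grip point (bar x=g,z=12) at gx,gz, +x end raised by th deg: min clearance"""
    if g not in B:B[g]=np.vstack([pts(l) for l in body(g)])
    t=np.radians(th);d=B[g]-[g,12];P=np.c_[d[:,0]*np.cos(t)-d[:,1]*np.sin(t)+gx,d[:,0]*np.sin(t)+d[:,1]*np.cos(t)+gz]
    m=1e9
    for x0,x1,z0,z1 in obst:
        dx=np.maximum(np.maximum(x0-P[:,0],P[:,0]-x1),0);dz=np.maximum(np.maximum(z0-P[:,1],P[:,1]-z1),0);m=min(m,np.hypot(dx,dz).min())
    return m
E
python3 - <<'E'
from plan import *
import heapq
c=dict(calibration('wrist'))
o=topt(c,[[254,79],[254,114],[254,148],[253,179]],.064);print('outlets',o.round(3).tolist())
print('gap',topt(c,[[197,52],[338,62],[327,210],[190,205]],.096).round(3).tolist())
for g in(20,30,40):
    # greedy best-bottleneck search over gx,gz,th
    S=(g+4,43,0);step=(6,6,3)
    key=lambda s:(s[0],s[1],s[2])
    best={S:99};q=[(-99,S)];par={};end=None
    cache={}
    while q:
        b,s=heapq.heappop(q);b=-b
        if s[1]>175: end=s;break
        if best[s]>b: continue
        for dx in(-1,0,1):
            for dz in(0,1):
                for dt in(-1,0,1):
                    n=(s[0]+dx*6,s[1]+dz*6,s[2]+dt*3)
                    if not(0<=n[2]<=45 and -80<n[0]<90): continue
                    if n not in cache: cache[n]=clear(g,*n)
                    v=min(b,cache[n])
                    if n[1]<50: v=min(b,cache[n]*1.0 if cache[n]>0 else 0) 
                    if v>best.get(n,0): best[n]=v;par[n]=s;heapq.heappush(q,(-v,n))
    p=[]
    s=end
    while s in par: p.append(s);s=par[s]
    print(g,end and best[end],[(x,round(cache[x],1)) for x in p[::-1]][::3])
E
```

```text
outlets [[0.573, 0.173, 0.064], [0.532, 0.165, 0.064], [0.488, 0.157, 0.064], [0.446, 0.15, 0.064]]
gap [[0.585, 0.242, 0.096], [0.604, 0.082, 0.096], [0.429, 0.048, 0.096], [0.403, 0.227, 0.096]]
20 4.015798825489697 [((18, 49, 0), np.float64(8.0)), ((0, 49, 0), np.float64(8.0)), ((-18, 49, 0), np.float64(8.0)), ((-24, 67, 6), np.float64(10.5)), ((-12, 85, 15), np.float64(4.0)), ((0, 103, 24), np.float64(4.6)), ((6, 121, 33), np.float64(5.7)), ((0, 139, 42), np.float64(5.4)), ((0, 157, 45), np.float64(5.7)), ((18, 175, 45), np.float64(5.7))]
30 4.234772648216044 [((28, 49, 0), np.float64(8.0)), ((10, 49, 0), np.float64(8.0)), ((-8, 49, 0), np.float64(8.0)), ((-14, 67, 6), np.float64(10.4)), ((-8, 85, 15), np.float64(5.6)), ((10, 91, 18), np.float64(4.2)), ((16, 109, 24), np.float64(5.6)), ((16, 127, 33), np.float64(6.2)), ((10, 145, 42), np.float64(6.7)), ((4, 163, 45), np.float64(4.3)), ((22, 181, 45), np.float64(4.3))]
40 4.42189341779455 [((38, 49, 0), np.float64(8.0)), ((20, 49, 0), np.float64(8.0)), ((2, 49, 0), np.float64(8.0)), ((-4, 67, 3), np.float64(8.1)), ((2, 85, 12), np.float64(5.4)), ((20, 97, 18), np.float64(7.1)), ((32, 115, 24), np.float64(9.5)), ((26, 133, 33), np.float64(6.8)), ((14, 151, 42), np.float64(4.7)), ((14, 169, 45), np.float64(7.1))]
```

Run:
```python
from plan import *
import heapq
g=28;X=np.arange(-60,80,4);Z=np.arange(47,200,4);T=np.arange(0,61,3)
C={}
def cl(s):
    if s not in C:C[s]=clear(g,*s)
    return C[s]
S=(36,47,0);D={S:0};q=[(0,S)];par={};end=None
while q:
    d,s=heapq.heappop(q)
    if D[s]<d: continue
    if s[1]>=190 or (s[1]>=170 and cl(s)>14): end=s;break
    for dx in(-4,0,4):
        for dz in(-4,0,4):
            for dt in(-3,0,3):
                n=(s[0]+dx,s[1]+dz,s[2]+dt)
                if n==s or not(0<=n[2]<=60 and -60<n[0]<80 and 47<=n[1]): continue
                k=cl(n)
                if k<1.5: continue
                w=d+(1+abs(dt)*.3)*(1+(9/k)**4)
                if w<D.get(n,1e9): D[n]=w;par[n]=s;heapq.heappush(q,(w,n))
p=[];s=end
while s in par: p.append(s);s=par[s]
for s in p[::-1]: print(s,round(C[s],1),end='; ')
```

```text
(32, 51, 0) 10.0; (28, 55, 0) 14.0; (24, 59, 0) 16.3; (20, 55, 0) 14.0; (16, 55, 0) 14.0; (12, 55, 0) 14.0; (8, 55, 0) 14.0; (4, 55, 0) 14.0; (0, 55, 0) 14.0; (-4, 59, 0) 11.0; (-8, 63, 3) 11.4; (-12, 67, 6) 10.6; (-16, 71, 6) 7.9; (-16, 75, 9) 8.4; (-16, 79, 12) 7.5; (-12, 83, 12) 4.9; (-8, 87, 15) 5.5; (-4, 91, 18) 4.9; (0, 91, 18) 4.9; (4, 91, 18) 4.9; (8, 95, 18) 5.4; (12, 95, 18) 6.7; (16, 95, 18) 7.9; (20, 95, 18) 8.7; (24, 99, 18) 10.8; (28, 103, 18) 13.8; (32, 107, 21) 13.8; (36, 111, 21) 15.4; (40, 115, 24) 14.8; (44, 119, 24) 17.8; (48, 123, 24) 15.8; (52, 127, 24) 13.8; (56, 131, 24) 11.8; (60, 135, 24) 11.7; (64, 139, 24) 14.1; (68, 143, 24) 17.9; (72, 147, 24) 22.0; (76, 151, 24) 26.5; (76, 155, 24) 27.7; (76, 159, 24) 29.3; (76, 163, 24) 30.9; (76, 167, 24) 32.5; (76, 171, 24) 34.2;
```

Call:
drive_tool(targets=[{"delta_rot": [0,0,0],"delta_pos": [30,0,20],"fingers": 0.1},{"delta_rot": [0,0,0],"delta_pos": [30,0,20],"fingers": 0.1},{"delta_rot": [0,0,0.3],"delta_pos": [19,5,30],"fingers": 0.1},{"delta_rot": [0,0,0],"delta_pos": [0,0,30],"fingers": 0.1},{"delta_rot": [0,0,0],"delta_pos": [0,0,30],"fingers": 0.1},{"delta_rot": [0,0,0],"delta_pos": [0,0,0],"fingers": 0.1}])

```text
clock: 4.2
tool_pos: [0.5358, 0.1652, 0.1675]
tcp_rot: [[0.984, 0.177, -0.007], [0.177, -0.984, -0.002], [-0.008, 0.001, -1.0]]
force: [-0.8, -0.4, -0.2]
opening: 0.556
grasp_force: 0.0
```

Call:
drive_tool(targets=[{"delta_rot": [0,0.4,0],"delta_pos": [0,0,30],"fingers": 0.1},{"delta_rot": [0,0,0],"delta_pos": [0,0,30],"fingers": 0.1},{"delta_rot": [0,0,0],"delta_pos": [0,0,25],"fingers": 0.1},{"delta_rot": [0,0,0],"delta_pos": [0,0,20],"fingers": 0.1},{"delta_rot": [0,0,0],"delta_pos": [0,0,10],"fingers": 0.1},{"delta_rot": [0,0,0],"delta_pos": [0,0,0],"fingers": 0.1}])

```text
clock: 4.8
tool_pos: [0.5387, 0.1667, 0.0563]
tcp_rot: [[0.984, 0.178, 0.006], [0.178, -0.984, 0.001], [0.006, 0.0, -1.0]]
force: [0.0, -0.2, 0.2]
opening: 0.55
grasp_force: 0.0
```

Run:
```python
from h import *
c=calibration('wrist');im=camera('wrist');save('w3.png',im)
```

```text
(no output)
```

View pics/w3.png

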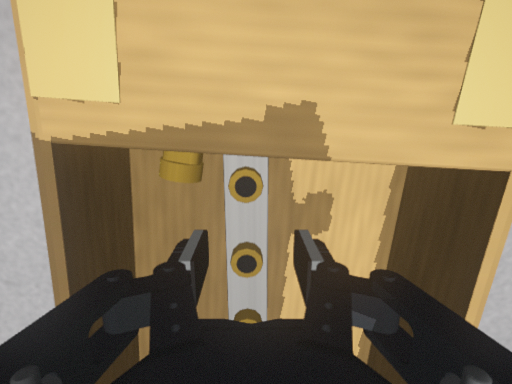

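The wrist view shows the bar (cols 226–268) centred between the open fingers (208, 295), and the tee clear of them at (180,165). I'll go down and grip.

Call:
drive_tool(targets=[{"delta_rot": [0,0,0],"delta_pos": [0,0,12],"fingers": 0.1},{"delta_rot": [0,0,0],"delta_pos": [0,0,10],"fingers": 0.1},{"delta_rot": [0,0,0],"delta_pos": [0,0,4],"fingers": 0.1},{"delta_rot": [0,0,0],"delta_pos": [0,0,0],"fingers": 0.1},{"delta_rot": [0,0,0],"delta_pos": [0,0,0],"fingers": -0.3},{"delta_rot": [0,0,0],"delta_pos": [0,0,0],"fingers": -1},{"delta_rot": [0,0,0],"delta_pos": [0,0,0],"fingers": -1},{"delta_rot": [0,0,0],"delta_pos": [0,0,0],"fingers": -1},{"delta_rot": [0,0,0],"delta_pos": [0,0,0],"fingers": -1}])

```text
clock: 5.75
tool_pos: [0.5391, 0.1674, 0.0308]
tcp_rot: [[0.984, 0.178, 0.008], [0.178, -0.984, 0.002], [0.008, -0.0, -1.0]]
force: [-0.5, 1.7, 5.1]
opening: 0.269
grasp_force: 60.1
```

Run:
```python
from plan import *
W=[(36,43,0),(36,49,0),(30,54,0),(22,55,0),(14,55,0),(6,55,0),(0,56,0),(-5,60,1.5),(-9,64,3),(-13,68,5),(-15,72,7.5),(-16,76,9.5),(-15.5,79.5,11.5),(-12,83,13),(-8,87,15),(-4,90.5,17),(2,92,18),(10,94,18),(18,95,18),(26,101,18),(34,109,21),(44,119,24),(54,129,24),(64,139,24),(72,150,24),(76,162,24),(76,176,24)]
f=lambda w:np.array([w[0]+11.2*np.sin(np.radians(w[2])),w[1]-11.2*np.cos(np.radians(w[2]))])
for a,b in zip(W,W[1:]):
    d=f(b)-f(a);t=np.radians(a[2])
    print(b,'rot',b[2]-a[2],'dx %.1f dz %.1f'%(d@[np.cos(t),np.sin(t)],-(d@[-np.sin(t),np.cos(t)])),'clr %.1f'%clear(29,*b))
```

```text
(36, 49, 0) rot 0 dx 0.0 dz -6.0 clr 8.0
(30, 54, 0) rot 0 dx -6.0 dz -5.0 clr 13.0
(22, 55, 0) rot 0 dx -8.0 dz -1.0 clr 14.0
(14, 55, 0) rot 0 dx -8.0 dz -0.0 clr 14.0
(6, 55, 0) rot 0 dx -8.0 dz -0.0 clr 14.0
(0, 56, 0) rot 0 dx -6.0 dz -1.0 clr 14.0
(-5, 60, 1.5) rot 1.5 dx -4.7 dz -4.0 clr 12.2
(-9, 64, 3) rot 1.5 dx -3.6 dz -4.1 clr 10.5
(-13, 68, 5) rot 2 dx -3.4 dz -4.2 clr 9.5
(-15, 72, 7.5) rot 2.5 dx -1.2 dz -4.2 clr 9.3
(-16, 76, 9.5) rot 2.0 dx -0.1 dz -4.1 clr 8.3
(-15.5, 79.5, 11.5) rot 2.0 dx 1.5 dz -3.4 clr 7.9
(-12, 83, 13) rot 1.5 dx 4.4 dz -2.7 clr 6.7
(-8, 87, 15) rot 2 dx 5.2 dz -3.0 clr 5.7
(-4, 90.5, 17) rot 2 dx 5.2 dz -2.4 clr 5.3
(2, 92, 18) rot 1 dx 6.4 dz 0.3 clr 5.5
(10, 94, 18) rot 0 dx 8.2 dz 0.6 clr 7.0
(18, 95, 18) rot 0 dx 7.9 dz 1.5 clr 8.5
(26, 101, 18) rot 0 dx 9.5 dz -3.2 clr 11.4
(34, 109, 21) rot 3 dx 10.7 dz -5.2 clr 15.4
(44, 119, 24) rot 3 dx 13.5 dz -5.8 clr 17.9
(54, 129, 24) rot 0 dx 13.2 dz -5.1 clr 12.8
(64, 139, 24) rot 0 dx 13.2 dz -5.1 clr 13.3
(72, 150, 24) rot 0 dx 11.8 dz -6.8 clr 21.4
(76, 162, 24) rot 0 dx 8.5 dz -9.3 clr 29.5
(76, 176, 24) rot 0 dx 5.7 dz -12.8 clr 35.2
```

Call:
drive_tool(targets=[{"delta_rot": [0,0,0],"delta_pos": [0,0,-6],"fingers": -1},{"delta_rot": [0,0,0],"delta_pos": [-6,0,-5],"fingers": -1},{"delta_rot": [0,0,0],"delta_pos": [-8,0,-1],"fingers": -1},{"delta_rot": [0,0,0],"delta_pos": [-8,0,0],"fingers": -1},{"delta_rot": [0,0,0],"delta_pos": [-8,0,0],"fingers": -1},{"delta_rot": [0,0,0],"delta_pos": [-6,0,-1],"fingers": -1},{"delta_rot": [0,0,0],"delta_pos": [0,0,0],"fingers": -1},{"delta_rot": [0,0,0],"delta_pos": [0,0,0],"fingers": -1}])

```text
clock: 6.55
tool_pos: [0.5034, 0.1608, 0.0432]
tcp_rot: [[0.984, 0.178, 0.007], [0.178, -0.984, 0.001], [0.007, -0.0, -1.0]]
force: [0.6, 0.5, -4.7]
opening: 0.266
grasp_force: 59.1
```

Run:
```python
from h import *
a=camera('wrist');b=camera('scene')[140:280,230:370];b=cv2.resize(b,(384,384),interpolation=cv2.INTER_CUBIC)
save('w4.png',cv2.resize(np.hstack([a,b]),(800,343)))
```

```text
(no output)
```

View pics/w4.png

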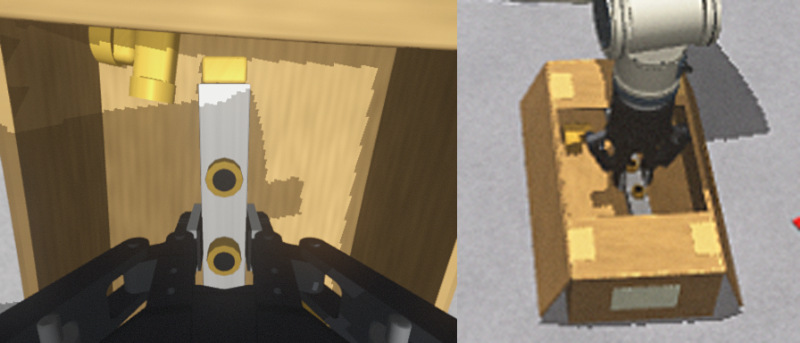

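The far plug (225,68) is now inside the gap, short of the flap edge, and the bar is held between the pads. Now the tilt.

Call:
drive_tool(targets=[{"delta_rot": [0,1.5,0],"delta_pos": [-4.7,0,-4],"fingers": -1},{"delta_rot": [0,1.5,0],"delta_pos": [-3.6,0,-4.1],"fingers": -1},{"delta_rot": [0,2,0],"delta_pos": [-3.4,0,-4.2],"fingers": -1},{"delta_rot": [0,2.5,0],"delta_pos": [-1.2,0,-4.2],"fingers": -1},{"delta_rot": [0,2,0],"delta_pos": [-0.1,0,-4.1],"fingers": -1},{"delta_rot": [0,2,0],"delta_pos": [1.5,0,-3.4],"fingers": -1},{"delta_rot": [0,0,0],"delta_pos": [0,0,0],"fingers": -1},{"delta_rot": [0,0,0],"delta_pos": [0,0,0],"fingers": -1}])

```text
clock: 7.45
tool_pos: [0.4902, 0.1584, 0.0668]
tcp_rot: [[0.963, 0.178, 0.202], [0.174, -0.984, 0.037], [0.206, -0.0, -0.979]]
force: [0.2, 0.4, -3.0]
opening: 0.263
grasp_force: 59.1
```

Run:
```python
from h import *
o=observe();c=calibration('wrist');R=np.array(o['tcp_rot']);p=np.array(o['tool_pos'])
# predicted pixels of outlet tops / end in rigid grip: bar z=0.8 at TCP, g=29
for n,x,z in(('o65',65,34),('o22',22,34),('plug end top',120,22.5)):
    P=p+R@np.array([(x-29)/1e3,0,-(z-.8)/1e3]);print(n,proj(c,P).round(0))
a=camera('wrist');b=camera('scene')[140:280,230:370];b=cv2.resize(b,(384,384),interpolation=cv2.INTER_CUBIC)
save('w5.png',cv2.resize(np.hstack([a,b]),(800,343)))
```

```text
o65 [[250. 195.]]
o22 [[250. 288.]]
plug end top [[250.  53.]]
```

View pics/w5.png

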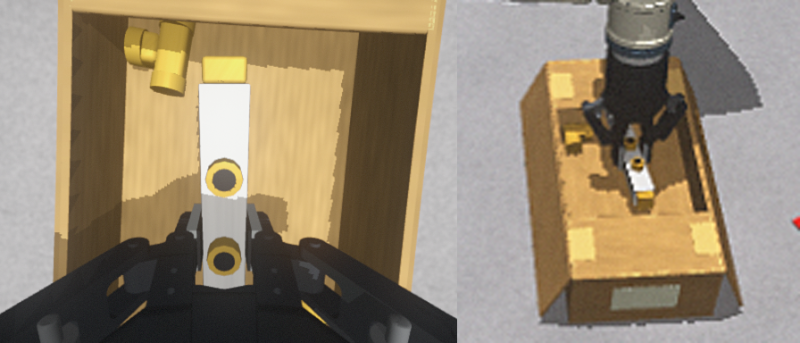

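The bar matches a rigid grip (predicted outlets (250,195) and (250,288); seen at about (251,199) and (251,289)), so there's no sag. The free end is well inside the gap. Drawing it out at the slant.

Call:
drive_tool(targets=[{"delta_rot": [0,1.5,0],"delta_pos": [4.4,0,-2.7],"fingers": -1},{"delta_rot": [0,2,0],"delta_pos": [5.2,0,-3],"fingers": -1},{"delta_rot": [0,2,0],"delta_pos": [5.2,0,-2.4],"fingers": -1},{"delta_rot": [0,1,0],"delta_pos": [6.4,0,0.3],"fingers": -1},{"delta_rot": [0,0,0],"delta_pos": [8.2,0,0.6],"fingers": -1},{"delta_rot": [0,0,0],"delta_pos": [7.9,0,1.5],"fingers": -1},{"delta_rot": [0,0,0],"delta_pos": [0,0,0],"fingers": -1},{"delta_rot": [0,0,0],"delta_pos": [0,0,0],"fingers": -1}])

```text
clock: 8.35
tool_pos: [0.5244, 0.1645, 0.0828]
tcp_rot: [[0.934, 0.178, 0.31], [0.169, -0.984, 0.056], [0.315, 0.0, -0.949]]
force: [-0.4, 0.4, -5.2]
opening: 0.266
grasp_force: 59.1
```

Call:
drive_tool(targets=[{"delta_rot": [0,0,0],"delta_pos": [9.5,0,-3.5],"fingers": -1},{"delta_rot": [0,3,0],"delta_pos": [10.7,0,-5.2],"fingers": -1},{"delta_rot": [0,3,0],"delta_pos": [13.5,0,-6],"fingers": -1},{"delta_rot": [0,0,0],"delta_pos": [13.2,0,-5],"fingers": -1},{"delta_rot": [0,0,0],"delta_pos": [13.2,0,-5],"fingers": -1},{"delta_rot": [0,0,0],"delta_pos": [11.8,0,-6.8],"fingers": -1},{"delta_rot": [0,0,0],"delta_pos": [8.5,0,-9.3],"fingers": -1},{"delta_rot": [0,0,0],"delta_pos": [10,0,-20],"fingers": -1},{"delta_rot": [0,0,0],"delta_pos": [12,0,-26],"fingers": -1},{"delta_rot": [0,0,0],"delta_pos": [12,0,-26],"fingers": -1},{"delta_rot": [0,0,0],"delta_pos": [12,0,-26],"fingers": -1},{"delta_rot": [0,0,0],"delta_pos": [0,0,0],"fingers": -1}])

```text
clock: 9.55
tool_pos: [0.5855, 0.176, 0.2643]
tcp_rot: [[0.893, 0.178, 0.414], [0.161, -0.984, 0.076], [0.421, -0.001, -0.907]]
force: [1.2, 0.8, -3.9]
opening: 0.27
grasp_force: 59.4
```

Call:
drive_tool(targets=[{"delta_rot": [0,-5,0],"delta_pos": [0,0,0],"fingers": -1},{"delta_rot": [0,-5,0],"delta_pos": [0,0,0],"fingers": -1},{"delta_rot": [0,-5,0],"delta_pos": [0,0,0],"fingers": -1},{"delta_rot": [0,-5,0],"delta_pos": [0,0,0],"fingers": -1},{"delta_rot": [0,-4.8,0],"delta_pos": [0,0,0],"fingers": -1},{"delta_rot": [0,0,0],"delta_pos": [-7,15,0],"fingers": -1},{"delta_rot": [0,0,0],"delta_pos": [-7,30,0],"fingers": -1},{"delta_rot": [0,0,0],"delta_pos": [-7,30,0],"fingers": -1},{"delta_rot": [0,0,0],"delta_pos": [-7,30,0],"fingers": -1},{"delta_rot": [0,0,0],"delta_pos": [-7,30,0],"fingers": -1},{"delta_rot": [0,0,0],"delta_pos": [-7,30,0],"fingers": -1},{"delta_rot": [0,0,0],"delta_pos": [-7,30,0],"fingers": -1}])

```text
clock: 10.75
tool_pos: [0.5683, -0.027, 0.2583]
tcp_rot: [[0.984, 0.178, -0.008], [0.178, -0.984, -0.001], [-0.008, -0.0, -1.0]]
force: [0.1, 0.0, -4.1]
opening: 0.268
grasp_force: 59.4
```

Call:
drive_tool(targets=[{"delta_rot": [0,0,0],"delta_pos": [-7,30,0],"fingers": -1},{"delta_rot": [0,0,0],"delta_pos": [-7,30,0],"fingers": -1},{"delta_rot": [0,0,0],"delta_pos": [-7,30,0],"fingers": -1},{"delta_rot": [0,0,0],"delta_pos": [-7,30,0],"fingers": -1},{"delta_rot": [0,0,0],"delta_pos": [-7,30,10],"fingers": -1},{"delta_rot": [0,0,0],"delta_pos": [-7,30,20],"fingers": -1},{"delta_rot": [0,0,0],"delta_pos": [-7,30,20],"fingers": -1},{"delta_rot": [0,0,0],"delta_pos": [-7,30,20],"fingers": -1},{"delta_rot": [0,0,0],"delta_pos": [-7,20,20],"fingers": -1},{"delta_rot": [0,0,0],"delta_pos": [0,0,20],"fingers": -1},{"delta_rot": [0,0,0],"delta_pos": [0,0,0],"fingers": -1},{"delta_rot": [0,0,0],"delta_pos": [0,0,0],"fingers": -1}])

```text
clock: 11.95
tool_pos: [0.5522, -0.2923, 0.1493]
tcp_rot: [[0.984, 0.178, -0.008], [0.178, -0.984, -0.0], [-0.008, -0.001, -1.0]]
force: [0.9, 0.5, -4.5]
opening: 0.265
grasp_force: 59.6
```

Run:
```python
from h import *
a=camera('top')[110:330,100:420];b=camera('scene')[110:330,60:380]
o=observe();print(o['clock'],o['tool_pos'],np.round(o['tcp_rot'],3).tolist(),o['grasp_force'])
save('f.png',np.vstack([a,b]) if 0 else cv2.resize(np.hstack([a,b]),(800,275),interpolation=cv2.INTER_CUBIC))
```

```text
12.05 [ 0.55360493 -0.29249784  0.15094308] [[0.984, 0.179, -0.005], [0.179, -0.984, -0.002], [-0.006, 0.001, -1.0]] 59.60138976573944
```

View pics/f.png

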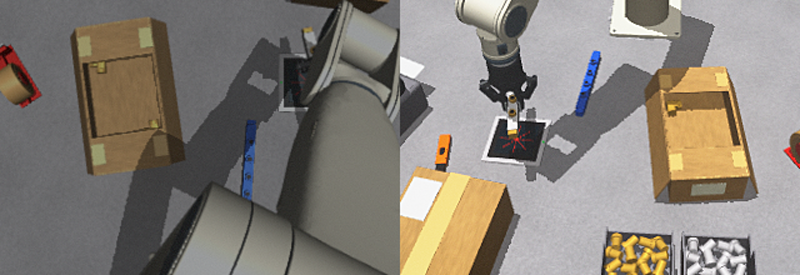

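The carton is unmoved with both fittings in it, and the bar is held level over the scanner. A final trim down to 10 cm and onto the middle.

Call:
drive_tool(targets=[{"delta_rot": [0,0,0],"delta_pos": [1,8,15],"fingers": -1},{"delta_rot": [0,0,0],"delta_pos": [1,8,15],"fingers": -1},{"delta_rot": [0,0,0],"delta_pos": [0,0,12],"fingers": -1},{"delta_rot": [0,0,0],"delta_pos": [0,0,0],"fingers": -1},{"delta_rot": [0,0,0],"delta_pos": [0,0,0],"fingers": -1},{"delta_rot": [0,0,0],"delta_pos": [0,0,0],"fingers": -1},{"delta_rot": [0,0,0],"delta_pos": [0,0,0],"fingers": -1},{"delta_rot": [0,0,0],"delta_pos": [0,0,0],"fingers": -1}])

```text
clock: 12.85
tool_pos: [0.558, -0.3082, 0.1086]
tcp_rot: [[0.984, 0.178, -0.006], [0.178, -0.984, -0.002], [-0.006, 0.001, -1.0]]
force: [-0.8, 0.2, -3.9]
opening: 0.265
grasp_force: 59.5
```

Run:
```python
from h import *
o=observe();p=np.array(o['tool_pos']);R=np.array(o['tcp_rot']);c=calibration('wrist')
print(p,'bar mid',p+R@[-.030,0,0],o['grasp_force'],np.abs(o['qd']).max())
for x,z in((65,34),(22,34),(120,22.5)): print(proj(c,p+R@np.array([(x-30)/1e3,0,-(z-.8)/1e3])).round(0))
save('f2.png',camera('wrist'))
```

```text
[ 0.55798496 -0.30815158  0.10862497] bar mid [ 0.52846615 -0.31349992  0.10881298] 59.546746015548706 0.2359905300877489
[[250. 198.]]
[[250. 290.]]
[[250.  56.]]
```

View pics/f2.png

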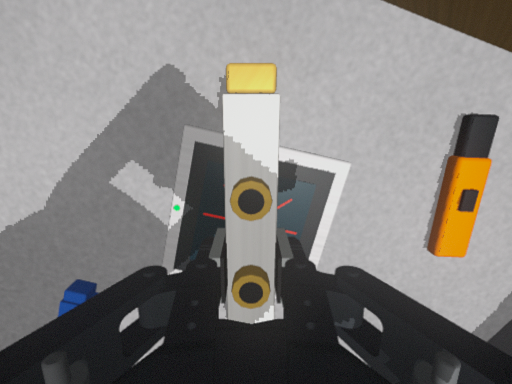

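The bar (outlets at (251,199) and (251,289), as predicted) is level above the scanner, and the cutter is untouched. Handing in.

```bash
python3 -c "
from workcell import hand_in
print(hand_in())"
```

```text
the job is handed in; nothing more can be done
None
```

I handed the job in with the aluminium bar drawn out at a slant and held level, label side down, about 10 cm above the middle of the scanner's glass; in the pictures the carton, its two fittings, the cutter and the tape dispenser show no sign of having moved, and the hand-in gave no verdict.

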